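Start the sanding station in order

ROBOT

A 6-joint arm with a two-finger parallel gripper is mounted at the origin on a cart in front of the work surface, level with it; the furniture and walls round the work are solid. World frame = base frame: x ahead of the robot, y to its left, z up, the work surface at z = 0. Lengths are in mm, angles in rad, forces in N, time in s.
With the tool pointing down it reaches from about 325 to 900 mm from the base axis. Payload 6.1 kg.
Tool frame: the origin (TCP) lies on the centre line of the jaws, within the pads' length; the fingertips stand 14 mm ahead of it and the grasp point (between the pads) lies 5 mm behind it; z points along the fingers, y is the direction in which the jaws open and shut (so a half turn about z gives the same grasp; the last joint's range is limited). The gripper opens to 85 mm and grips with 20 to 120 N. Pads are 22 mm wide; open, the fingers measure 114 mm over their backs; the gripper's body (76 mm by 85 mm) begins 54 mm behind the grasp point. The pads swing forward as they close: fully open they stand 13 mm farther back than shut.
Start: joints at [1.138, 0.22, 1.526, -0, 1.395, -0.126], TCP at [188.754, 595.808, 245.3] pointing down, gripper open.
Joint ranges: [-2.98, 2.98], [-0.91, 2.08], [0.09, 2.57], [-1.24, 4.39], [0.2, 2.65], [-2.68, 2.68]. Speed limits (rad/s): [2.57, 2.57, 3.01, 3.14, 3.14, 3.14].

INTERFACE

Orientations are given as a rotation vector (axis times angle).
In Python, from rig import env gives the robot as it stands.
- The arm moves only by the tool arm_command, never from a script. Its arguments are lists of equal length, an entry for each row: "offset": the shift along the world's x, y, z in m, a list of three; "turn": the turn about the world's z in rad; "grip": the opening, from -1 (shut) to 1 (fully open), so that 0 is half open. In form: {"offset": [[tx, ty, tz], ...], "turn": [turn, ...], "grip": [grip, ...]}. A call has 1 to 5 rows; each row shifts and turns the commanded pose from where the row before left it; what a row does not reach is not made up. A row lasts 1/8 s, in which the tool goes at most 62.5 mm and 10.7 degrees, less where a joint would pass 70% of its speed; a pose out of reach is approached as far as the arm can. A call with a gripper value outside its range is refused whole. The fingers move at their own pace and stop on an object; "force" is the grip in N (left out, the last holds). Time passes only in rows, so rows that do not move let the fingers close. It gives the time, the measured TCP pose, the force and the opening at its end, in the units of the state.
- env.read_state(): the state, without advancing time (a new reading comes with each control period).
- env.capture(name): name is "scene" or "top" or "wrist"; returns a dict with "image" (420x560x3 uint8, red, green, blue), "vertical_fov" (degrees; the focal length in pixels is half the picture's height over the tangent of half this angle, whatever the lens; pixels are square), "cx", "cy" (the principal point, pixels), "world_to_cam" (4x4, takes a point from world to camera coordinates). Camera axes: x right, y down, z forward; pixel columns grow to the right and rows downward; lengths in mm; the calibration is good to about 2 mm. A picture is of the moment at which its call begins. There is no depth.
- env.finish_job(): hands the job in, once; it reports no verdict.
The state is a dict: "time_s": time; "joints": joint angles; "joint_velocities": joint speeds; "effort": joint torques, N m; "tcp_pos": TCP position; "orientation": TCP orientation; "wrist_force": force on the tool from outside, world axes, zero at the start; "moment": the same for the moment, N m; "width": opening from 0.0 (shut) to 1.0 (fully open).
Only numpy, scipy, OpenCV 4.12 (cv2) and the standard library are available. Lean on these libraries where they do the work, as an engineer would, in place of code of your own. Each camera call takes 0.05 s, during which the arm holds its last target. There are 200 camera calls.

TASK

Start up the sanding station from its row of four control boxes: first switch the black rocker on by pressing its raised far end (the end with the white dash) all the way down, then push the blue button fully in so that it stays in, and last press the green button fully in and let it come back up. Do not press the red stop button, and leave the toy car, the sanding block and the wooden wheel beside the boxes where they are.

Things in the scene. Friction and masses are not known exactly. Their poses are not given: they have to be found in the camera images.
- station: fixed aluminium strip, 92 x 330 x 8 mm; carries four control boxes (68 x 70 mm, flat tops 48 mm above the bench) at y = -112.5, -37.5, 37.5, 112.5 mm, turned as the strip is; which box stands where varies. Origin: centre of the underside, on the bench top; x points across the strip away from the robot, within 0.25 rad of straight ahead, y along the row
- rocker_end (a point): spot to press on the black rocker: top face of its far wing (28 mm long, 34 wide, white dash), 18 mm along it from the axle, which runs along the strip y axis 59 mm above the bench. Off: the wing slopes up away from the robot, outer end 73 mm above the bench. Fully on: it lies level, top 62.5 mm above the bench, and the near wing stands up. The point turns with the rocker
- rocker (a joint): tilt of the black rocker in rad: 0 is off, 0.4 is fully on (far wing pressed down level). Held by friction alone: it stays where it is left; about 3 N at the spot moves it
- blue_top (a point): centre of the top of the blue push button, 31 mm across; top 63 mm above the bench when out; around the button a 4 mm high steel collar, 44 mm across
- blue (a joint): travel of the blue button in m, straight down: 0 is out, 0.007 fully in. About 3 N moves it; there is no return spring, it stays where it is pushed
- green_top (a point): centre of the top of the green push button, 31 mm across; top 63 mm above the bench when out; with the same collar
- green (a joint): travel of the green button in m, straight down: 0 is out, 0.007 fully in. A spring (2 N at first, 5.5 N fully in) brings it back up
- red_top (a point): centre of the top of the red mushroom stop button, 40 mm across, top 70 mm above the bench, on the yellow box (the others are grey): not to be pressed
- red (a joint): travel of the red stop button in m: 0 is out, 0.007 fully in; sprung like the green one
- toy_car: small wooden toy car, 62 x 144 x 61 mm, loose on the bench behind the boxes; origin at the centre of its underside; bystander
- sanding_block: wooden sanding block with a dark red-brown top, 46 x 90 x 31 mm, loose on the bench behind the boxes; origin at the centre of its underside; bystander
- wheel: dark turned wooden wheel, 36 mm across, 14 mm high, loose on the bench in front of the boxes; origin at the centre of its underside; bystander

How it is judged (in metres and radians):
On the way, in this order (a step that is already met when the one before it is completed fails the run):
1. the black rocker is switched on (value of joint rocker above 0.32 rad), for 0.1 s.
2. the blue button is pushed fully in (value of joint blue above 0.0055 m), for 0.1 s.
3. the green button is pressed fully in (value of joint green above 0.0055 m), for 0.05 s.
At the end, for the whole second after the job is handed in: the rocker is on (beyond 0.32 of 0.4 rad), the blue button is in (beyond 5.5 of 7 mm), the green button has been pressed that far and is out again (under 1.5 mm), the red one is out (under 1.5 mm), and the toy car, sanding block and wheel are at rest within 20 mm of where they stood (value of joint rocker above 0.32 rad and value of joint blue above 0.0055 m and value of joint each of green, red below 0.0015 m and distance of each of toy_car, sanding_block, wheel from where it was at the start of the episode below 0.02 m and linear speed of each of toy_car, sanding_block, wheel below 0.02 m/s); the robot touches nothing.
It fails at once if the red stop button is pressed (value of joint red above 0.002 m).
It fails at once if the blue button is pushed in while the rocker is off (value of joint blue above 0.003 m and value of joint rocker below 0.25 rad).
It fails at once if the green button is pressed before the rocker is on and the blue button in (value of joint green above 0.003 m and (value of joint blue below 0.005 m or value of joint rocker below 0.25 rad)).
It fails at once if the toy car, sanding block or wheel is shifted or lifted by more than 20 mm (distance of any of toy_car, sanding_block, wheel from where it was at the start of the episode above 0.02 m).
It also fails if it takes over 48 s, if anything falls off the work surface, if the arm or the gripper's body presses on something with over 40 N, if the wrist force passes 120 N, or if a joint passes its speed limit or range.

## Working session

There is one attempt and no reset: what is moved stays moved. The work goes in short steps, Python scripts to look and compute and a tool call to move; the robot and the scene stay as the last step left them, time stands still between calls to the robot, and variables do not carry over. Pictures are saved under pics/ and viewed, about 8 in all and at most 12, crops included, and the job is handed in when it is done.

Besides the shell and the picture viewer there is one more tool, called after "Request:" as a command line: name --pt "numbers of a row" for each row, then --argument value for the rest. arm_command: Moves the arm, as the interface text tells. Its arguments: {"type":"object","properties":{"offset":{"type":"array","items":{"type":"array","items":{"type":"number"}}},"turn":{"type":"array","items":{"type":"number"}},"grip":{"type":"array","items":{"type":"number"}},"force":{"type":"number"}},"required":["offset","turn","grip"]}

```bash
mkdir -p pics; cat > h.py <<'E'
import numpy as np, cv2
from rig import env
def cap(n):
    c=env.capture(n); im=c["image"]; c["f"]=im.shape[0]/2/np.tan(np.radians(c["vertical_fov"])/2); return c
def ray(c,u,v,z):
    W=np.array(c["world_to_cam"]); R=W[:3,:3]; o=-R.T@W[:3,3]
    d=R.T@np.array([(u-c["cx"])/c["f"],(v-c["cy"])/c["f"],1]); return o+d*(z-o[2])/d[2]
def save(c,p): cv2.imwrite(p,cv2.cvtColor(c["image"],cv2.COLOR_RGB2BGR))
E
python3 - <<'E'
from h import *
import pickle
C={n:cap(n) for n in("top","scene")}
pickle.dump(C,open("c0.pkl","wb"))
cv2.imwrite("pics/a.png",cv2.cvtColor(C["top"]["image"],cv2.COLOR_RGB2BGR));save(C["scene"],"pics/b.png")
for n in C: print(n,C[n]["vertical_fov"],C[n]["cx"],C[n]["cy"],np.round(C[n]["world_to_cam"],3).tolist())
s=env.read_state();print(s["time_s"],s["tcp_pos"],s["orientation"],s["width"])
E
```

```text
top 47.425909602667204 272.6786475568748 206.40950729786547 [[0.021, -0.999, 0.027, 200.292], [-0.99, -0.024, -0.136, 569.802], [0.137, -0.023, -0.99, 905.54], [0.0, 0.0, 0.0, 1.0]]
scene 44.16018900249985 276.14938709493714 206.31795854432457 [[0.71, -0.704, -0.017, -225.669], [-0.455, -0.44, -0.774, 402.748], [0.538, 0.557, -0.633, 599.806], [0.0, 0.0, 0.0, 1.0]]
0.1 [188.53062018 595.33071392 244.27576695] [-4.79937116e-01 -3.10422389e+00  2.72230687e-03] 0.9993764953985272
```

View pics/a.png

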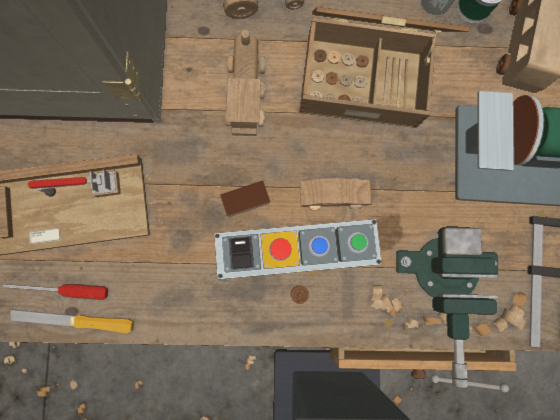

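View pics/b.png

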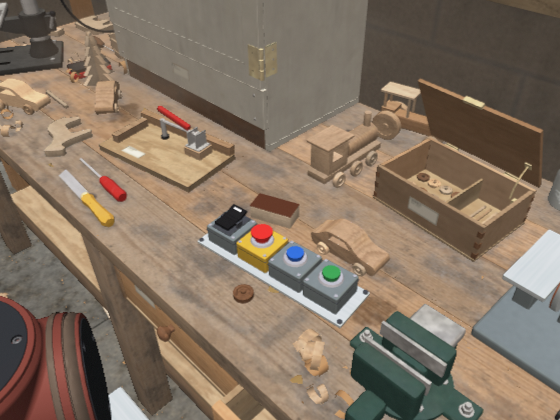

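The top view shows rocker (240,252), red (281,249), blue (320,245) and green (359,242). The sanding block (245,198), car (336,192) and wheel (300,294) stand clear of the row.

```bash
python3 - <<'E'
from h import *
import pickle
C=pickle.load(open("c0.pkl","rb"))
H={"red":(70,[(0,8),(172,180)]),"blue":(63,[(100,125)]),"green":(63,[(55,85)])}
roi={"top":(slice(215,285),slice(210,385)),"scene":(slice(200,320),slice(195,370))}
for n,c in C.items():
    hsv=cv2.cvtColor(c["image"],cv2.COLOR_RGB2HSV); P={}
    for k,(z,rs) in H.items():
        m=np.zeros(hsv.shape[:2],np.uint8); sy,sx=roi[n]
        for a,b in rs: m[sy,sx]|=cv2.inRange(hsv,(a,130,60),(b,255,255))[sy,sx]
        N,l,st,ce=cv2.connectedComponentsWithStats(m); i=1+np.argmax(st[1:,4])
        P[k]=ray(c,*ce[i],z); print(n,k,ce[i].round(1),st[i,2:],P[k].round(1))
    d=P["blue"]-P["green"]; print("len",np.linalg.norm(d),"yaw",np.arctan2(-d[0],d[1]), "rb", np.linalg.norm(P["red"]-P["blue"]))
c=C["top"]; im=cv2.resize(c["image"][215:285,205:395],None,fx=4,fy=4,interpolation=cv2.INTER_CUBIC)
cv2.imwrite("pics/c.png",im[:,:,::-1])
# strip outline
for uv in [(216,235),(376,221),(381,263),(219,277)]: print(uv,ray(c,*uv,8).round(1))
W=np.array(c["world_to_cam"])
E
```

```text
top red [280.2 248.5] [ 21  21 343] [481.1 198.1  70. ]
top blue [319.4 245.2] [ 16  16 191] [489.4 123.5  63. ]
top green [358.5 241.6] [ 14  15 169] [497.8  49.   63. ]
len 74.99175347472024 yaw 0.1121192559732958 rb 75.42128547195641
scene red [261.5 232.3] [ 22  19 317] [476.1 194.9  70. ]
scene blue [294.8 253. ] [ 17  15 206] [484.8 121.2  63. ]
scene green [330.8 272.8] [ 17  15 209] [492.5  46.9  63. ]
len 74.75603313161858 yaw 0.10311092470319277 rb 74.47830037162797
(216, 235) [508.3 325.    8. ]
(376, 221) [544.2   1.8   8. ]
(381, 263) [459.6  -7.6   8. ]
(219, 277) [425.1 316.    8. ]
```

View pics/c.png

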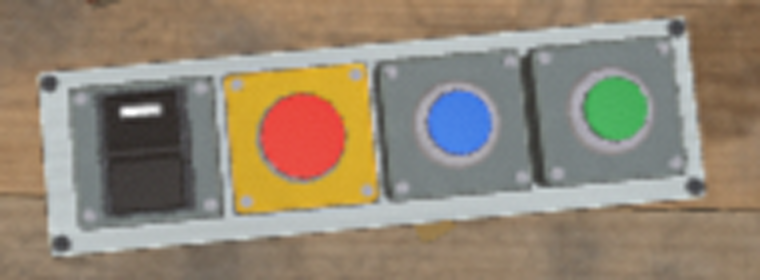

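The crop shows the rocker split line at about (241,253) and the dash (raised far end) at about (240,243). The outlines of the other three match the geometry. Estimates: yaw 0.108, rocker spot about (489,274), blue (488.5,123), green (496.5,48.5).

Request:
arm_command --pt "0.0375 -0.04 0" --pt "0.0375 -0.04 0" --pt "0.0375 -0.04 0" --pt "0.0375 -0.04 0" --pt "0.0375 -0.04 0" --turn '[0.083, 0.083, 0.083, 0.083, 0.083]' --grip '[-1, -1, -1, -1, -1]'

```text
time_s: 0.72
tcp_pos: [377.0, 394.3, 244.9]
orientation: [0.174, -3.136, 0.0]
wrist_force: [0.7, 0.7, -0.4]
width: 0.003
```

Request:
arm_command --pt "0.0375 -0.04 -0.02" --pt "0.0375 -0.04 -0.03" --pt "0.0375 -0.04 -0.03" --pt "0 0 -0.02" --pt "0 0 0" --turn '[0, 0, 0, 0, 0]' --grip '[-1, -1, -1, -1, -1]'

```text
time_s: 1.35
tcp_pos: [487.4, 274.5, 142.9]
orientation: [0.167, -3.132, 0.002]
wrist_force: [0.2, 0.5, 1.0]
width: -0.003
```

```bash
python3 - <<'E'
from h import *
from scipy.spatial.transform import Rotation as R
for n in("scene","wrist"):
    c=cap(n); save(c,f"pics/d_{n}.png")
s=env.read_state();print(s["time_s"],s["tcp_pos"],R.from_rotvec(s["orientation"]).as_matrix().round(3).tolist(),s["width"],s["wrist_force"])
a=cv2.imread("pics/d_scene.png")[130:320,150:400];b=cv2.imread("pics/d_wrist.png")
cv2.imwrite("pics/d.png",np.hstack([cv2.resize(a,(395,300)),cv2.resize(b,(400,300))]))
E
```

```text
1.45 [488.56360698 276.14412445 145.59771435] [[-0.994, -0.108, -0.0], [-0.108, 0.994, 0.0], [0.0, 0.0, -1.0]] 0.0025863500607016254 [-0.39597981  0.03981379  0.69717375]
```

View pics/d.png

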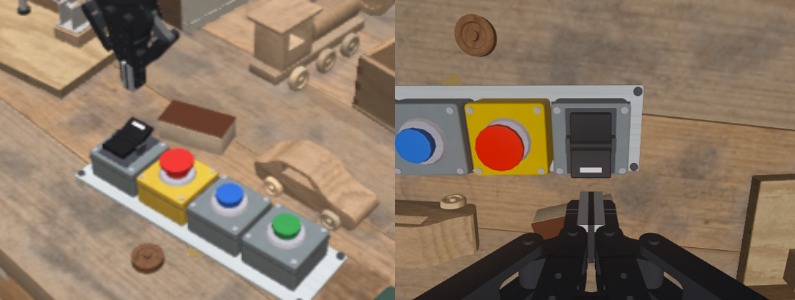

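Scene and wrist views show the shut fingers above the rocker and aligned with the strip. In the wrist view the dash is at about (273,238). I'll cross-check positions from the wrist picture.

```bash
python3 - <<'E'
from h import *
c=cap("wrist"); hsv=cv2.cvtColor(c["image"],cv2.COLOR_RGB2HSV)
g=(hsv[...,2]>200)&(hsv[...,1]<40); g[:215]=0; g[260:]=0; g[:,:245]=0; g[:,305:]=0
v,u=np.nonzero(g); print("dash",u.mean(),v.mean(),len(u),ray(c,u.mean(),v.mean(),68).round(1))
for k,z,rs in (("red",70,[(0,5),(175,180)]),("blue",63,[(100,125)])):
    m=sum(cv2.inRange(hsv,(a,150,120),(b,255,255)) for a,b in rs)
    N,l,st,ce=cv2.connectedComponentsWithStats(m); i=1+np.argmax(st[1:,4]); print(k,ce[i],st[i],ray(c,*ce[i],z).round(1))
for uv in [(343,121),(335,234)]: print(ray(c,*uv,8).round(1))
s=env.read_state();print(s["tcp_pos"])
E
```

```text
dash 272.5 235.5 168 [491.  274.3  68. ]
red [144.6161152  204.79932598] [ 112  173   67   64 3264] [479.  198.2  70. ]
blue [ 24.31476474 202.20443483] [   0  178   50   49 1849] [487.5 123.9  63. ]
[423.5 316.8   8. ]
[508.9 324.9   8. ]
[488.89516525 276.53486009 146.27517505]
```

Request:
arm_command --pt "0.001 -0.002 -0.03" --pt "0 0 -0.02" --pt "0 0 -0.008" --pt "0 0 -0.004" --pt "0 0 -0.003" --turn '[0, 0, 0, 0, 0]' --grip '[-1, -1, -1, -1, -1]'

```text
time_s: 2.12
tcp_pos: [491.0, 274.6, 81.8]
orientation: [-0.17, 3.134, 0.002]
wrist_force: [0.9, 0.4, 1.9]
width: -0.001
```

Request:
arm_command --pt "0 0 -0.002" --pt "0 0 -0.002" --pt "0 0 -0.001" --pt "0 0 0" --turn '[0, 0, 0, 0]' --grip '[-1, -1, -1, -1]'

```text
time_s: 2.62
tcp_pos: [490.6, 274.1, 76.4]
orientation: [-0.17, 3.135, 0.001]
wrist_force: [1.2, 0.0, 8.1]
width: -0.002
```

Request:
arm_command --pt "0 0 -0.001" --pt "0 0 -0.0005" --pt "0 0 0" --turn '[0, 0, 0]' --grip '[-1, -1, -1]'

```text
time_s: 3.0
tcp_pos: [490.7, 274.1, 76.3]
orientation: [-0.17, 3.135, 0.001]
wrist_force: [-4.2, -1.4, 17.6]
width: 0.002
```

Request:
arm_command --pt "0 0 0.025" --pt "0 0 0.03" --pt "0 -0.05 0.01" --pt "0 -0.05 0" --pt "-0.001 -0.05 0" --turn '[0, 0, 0, 0, 0]' --grip '[-1, -1, -1, -1, -1]'

```text
time_s: 3.62
tcp_pos: [487.6, 122.3, 138.2]
orientation: [0.171, -3.135, 0.0]
wrist_force: [0.7, 0.2, -0.1]
width: -0.002
```

```bash
python3 - <<'E'
from h import *
c=cap("scene"); save(c,"pics/e_s.png"); w=cap("wrist"); save(w,"pics/e_w.png")
hsv=cv2.cvtColor(w["image"],cv2.COLOR_RGB2HSV)
for k,z,a,b in (("blue",63,100,125),("green",63,55,85)):
    m=cv2.inRange(hsv,(a,150,60),(b,255,255))
    N,l,st,ce=cv2.connectedComponentsWithStats(m); i=1+np.argmax(st[1:,4]); print(k,ce[i],st[i],ray(w,*ce[i],z).round(1))
s=env.read_state();print(s["time_s"],s["tcp_pos"],s["wrist_force"])
a=cv2.imread("pics/e_s.png")[170:320,180:380];b=cv2.imread("pics/e_w.png")
cv2.imwrite("pics/e.png",np.hstack([cv2.resize(a,(400,300),interpolation=2),cv2.resize(b,(400,300))]))
E
```

```text
blue [285.93776824 234.70493562] [ 262  211   49   49 1864] [487.  123.1  63. ]
green [161.585      235.48888889] [ 137  212   50   48 1800] [495.5  49.3  63. ]
3.725 [487.52785354 119.94092984 137.84603721] [-1.11214752  0.47963532  0.23729879]
```

View pics/e.png

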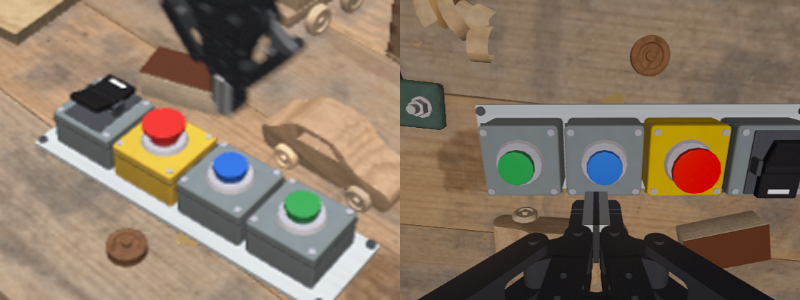

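The far wing now lies level and the near wing stands up, and the force rose to 17.6 N at the stop, so the rocker is on. Blue is at (487,123), under the tool.

Request:
arm_command --pt "-0.001 0 -0.035" --pt "0 0 -0.02" --pt "0 0 -0.006" --pt "0 0 -0.003" --pt "0 0 -0.002" --turn '[0, 0, 0, 0, 0]' --grip '[-1, -1, -1, -1, -1]'

```text
time_s: 4.35
tcp_pos: [488.1, 124.2, 73.5]
orientation: [-0.17, 3.136, 0.0]
wrist_force: [-1.6, 0.3, 3.2]
width: -0.002
```

Request:
arm_command --pt "0 0 -0.002" --pt "0 0 -0.002" --pt "0 0 -0.001" --pt "0 0 0" --turn '[0, 0, 0, 0]' --grip '[-1, -1, -1, -1]'

```text
time_s: 4.85
tcp_pos: [488.4, 124.1, 69.9]
orientation: [-0.17, 3.136, 0.001]
wrist_force: [-8.6, -0.1, 18.0]
width: 0.0
```

Request:
arm_command --pt "0 0 0.03" --pt "0 0 0.04" --pt "0.004 -0.0375 0" --pt "0.004 -0.0375 0" --pt "0 0 0" --turn '[0, 0, 0, 0, 0]' --grip '[-1, -1, -1, -1, -1]'

```text
time_s: 5.48
tcp_pos: [496.5, 46.8, 138.2]
orientation: [-0.165, 3.136, -0.001]
wrist_force: [-0.2, 0.4, 0.3]
width: -0.0
```

```bash
python3 - <<'E'
from h import *
c=cap("scene"); save(c,"pics/f_s.png"); w=cap("wrist"); save(w,"pics/f_w.png")
hsv=cv2.cvtColor(w["image"],cv2.COLOR_RGB2HSV)
for k,z,a,b in (("blue",56,100,125),("green",63,55,85)):
    m=cv2.inRange(hsv,(a,150,60),(b,255,255))
    N,l,st,ce=cv2.connectedComponentsWithStats(m); i=1+np.argmax(st[1:,4]); print(k,ce[i],st[i],ray(w,*ce[i],z).round(1))
s=env.read_state();print(s["time_s"],s["tcp_pos"],s["wrist_force"])
a=cv2.imread("pics/f_s.png")[170:320,180:380];b=cv2.imread("pics/f_w.png")
cv2.imwrite("pics/f.png",np.hstack([cv2.resize(a,(400,300),interpolation=2),cv2.resize(b,(400,300))]))
E
```

```text
blue [397.83361251 227.586823  ] [ 374  205   49   47 1791] [487.3 122.1  56. ]
green [277.13608815 232.54986226] [ 253  209   49   48 1815] [495.4  48.5  63. ]
5.575 [495.91396911  48.67940436 137.78237603] [-0.88399768 -0.01094797  0.34429747]
```

View pics/f.png

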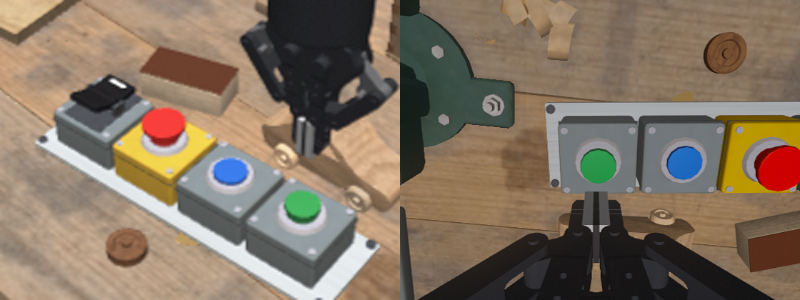

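Blue now sits sunk in its collar and green is centred under the fingertips. Now I'll press green.

Request:
arm_command --pt "0 0 -0.035" --pt "0 0 -0.02" --pt "0 0 -0.006" --pt "0 0 -0.003" --pt "0 0 -0.002" --turn '[0, 0, 0, 0, 0]' --grip '[-1, -1, -1, -1, -1]'

```text
time_s: 6.2
tcp_pos: [496.3, 49.3, 72.7]
orientation: [-0.171, 3.136, 0.0]
wrist_force: [-3.0, 2.6, 4.8]
width: 0.003
```

Request:
arm_command --pt "0 0 -0.002" --pt "0 0 -0.002" --pt "0 0 -0.001" --pt "0 0 0" --turn '[0, 0, 0, 0]' --grip '[-1, -1, -1, -1]'

```text
time_s: 6.7
tcp_pos: [496.5, 49.2, 69.7]
orientation: [-0.17, 3.136, 0.001]
wrist_force: [-12.7, 3.1, 25.6]
width: -0.001
```

Green pressed against its stop (25.6 N). Lifting off and checking.

Request:
arm_command --pt "0 0 0.03" --pt "0 0 0.04" --pt "0 0 0.05" --pt "0 0 0.03" --pt "0 0 0" --turn '[0, 0, 0, 0, 0]' --grip '[-1, -1, -1, -1, -1]'

```text
time_s: 7.32
tcp_pos: [498.1, 48.4, 220.2]
orientation: [-0.169, 3.129, -0.002]
wrist_force: [-0.1, -0.8, -1.0]
width: -0.004
```

```bash
python3 - <<'E'
from h import *
c=cap("scene"); save(c,"pics/g_s.png"); w=cap("wrist"); save(w,"pics/g_w.png")
a=cv2.imread("pics/g_s.png")[170:320,180:380];b=cv2.imread("pics/g_w.png")
cv2.imwrite("pics/g.png",np.hstack([cv2.resize(a,(400,300),interpolation=2),cv2.resize(b,(400,300))]))
s=env.read_state();print(s["time_s"],s["tcp_pos"],s["wrist_force"])
E
```

```text
7.425 [495.77753383  48.59567797 216.39395077] [-0.47750856  0.29592725  0.37017242]
```

View pics/g.png

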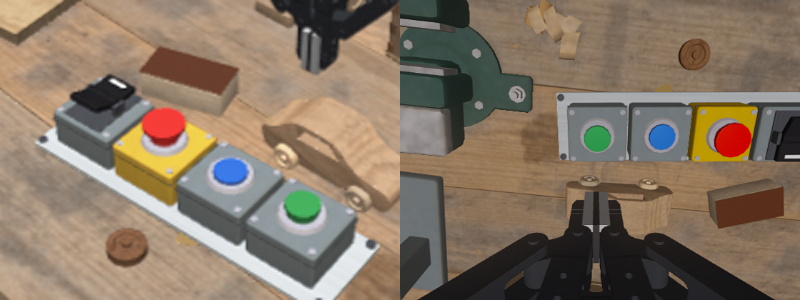

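Rocker on, blue in, green back up, red out. The car, block and wheel have not moved and the arm is clear, so I'm handing in.

```bash
python3 -c "
from rig import env
print(env.finish_job())"
```

```text
the job is handed in; nothing more can be done
None
```

I started the station in the required order: rocker on, blue button in, then green pressed and released. I handed the job in at about 7.4 s on the robot's clock. The hand-in reports no verdict, so the results below are from my own checks.

| Control | Force at the stop | Last pictures |
|---|---|---|
| Rocker | 17.6 N | far wing level, near wing raised |
| Blue | 18.0 N | sunk in its collar |
| Green | 25.6 N | back up |
| Red | not touched | out |

The toy car, sanding block and wheel looked unmoved, and the arm was clear with about zero wrist force. I judged these by eye from the pictures and the force readings, as the joint values can't be read directly.

No check failed. The only disagreement was 2–5 mm between the top and scene camera positions. I used the top view, and the wrist camera agreed with it to about 2 mm.

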